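# Ease the wedge out from under the shelf's stone lid and latch it

### The arm

A 7-joint arm with a two-finger parallel gripper is mounted at the origin on the work surface. World frame = base frame: x ahead of the robot, y to its left, z up, the work surface at z = 0. Lengths are in m, angles in degrees, forces in N, time in s.
With the tool pointing down it reaches from about 0.4 to 0.85 m from the base axis. Payload 10.4 kg.
Tool frame: the origin (TCP) lies on the front face of the gripper's body, between the roots of the fingers; the fingertips stand ahead of it and the grasp point (between the pads) lies 51 mm ahead of it (ctrl.tips_ahead is the z of the fingertips in the tool frame, in m); z points along the fingers, y is the line along which they close (so a half turn about z gives the same grasp; the last joint's range is limited). The gripper opens to 87 mm and grips with 3 to 60 N. Pads are 19 mm wide; open, the fingers measure 117 mm over their backs; the gripper's body (75 mm by 190 mm) begins 51 mm behind the grasp point.
Start: joints at [69.351, 19.034, -3.707, 83.658, 1.238, 77.344, -5.071], TCP at [0.207, -0.59, 0.292] pointing down, gripper open.
Joint ranges: [-148.97, 148.97], [-28.65, 121.19], [-84.17, 76.75], [9.2, 138.47], [-72.65, 252.65], [3.7, 117.97], [-149.18, 149.18]. Speed limits (degrees/s): [127.2, 127.2, 159.86, 159.86, 180, 180, 180].

### API

Orientations are given as a 3x3 rotation matrix whose columns are the frame's x, y, z axes.
In Python, from plant import ctrl gives the robot as it stands.
- The arm moves only by the tool play_rows, never from a script. Its argument "motion" is a list of rows, each an object with "linear": the shift along the world's x, y, z each as a share of 0.05 m, from -1 to 1, a list of three; "delta_rot": the turn, a rotation vector about the world's x, y, z each as a share of 10 degrees, from -1 to 1, a list of three; "gripper": the opening, from -1 (shut) to 1 (fully open). A call has 1 to 12 rows; each row shifts and turns the commanded pose from where the row before left it; what a row does not reach is not made up. A row lasts 1/8 s, in which the tool goes at most 62.5 mm and 10.7 degrees, less where a joint would pass 70% of its speed; a pose out of reach is approached as far as the arm can. A call with a number of a shift or a turn outside -1 to 1 is refused whole. A call with a gripper value outside its range is refused whole. The fingers move at their own pace and stop on an object; the grip force is fixed at half the most. Time passes only in rows, so rows that do not move let the fingers close. It gives the time, the measured TCP pose, the force, the opening and the grip force at its end, in the units of the state.
- ctrl.get_state(): the state, without advancing time (a new reading comes with each control period).
- ctrl.read_camera(name): name is "scene" or "top"; returns (picture, depth): 384x512x3 uint8, red, green, blue; 384x512 float32, m along the optical axis (not along the pixel's ray), 0 where there is no reading.
- ctrl.get_calibration(name): a dict with "intrinsics" (3x3 intrinsics, pixels), "rvec" (rotation vector, rad) and "tvec" (3), from world to camera coordinates, as OpenCV has them. Camera axes: x right, y down, z forward; pixel columns grow to the right and rows downward; lengths in m; the calibration is good to about 2 mm. A picture is of the moment at which its call begins. get_calibration takes no time and is no camera call.
- ctrl.close_job(): hands the job in; it is judged then, once.
The state is a dict: "t": time; "joints": joint angles; "qd": joint speeds; "effort": joint torques, N m; "tcp_pos": TCP position; "eef_rot": TCP orientation; "contact_force": force on the tool from outside, world axes, zero at the start; "ft_torque": the same for the moment, N m; "opening": finger opening in m; "grip_force": force on a finger pad.
Only numpy, scipy, OpenCV 4.12 (cv2) and the standard library are available. Lean on these libraries where they do the work, as an engineer would, in place of code of your own. Each camera call takes 0.05 s, during which the arm holds its last target. There are 200 camera calls.

### The job

The heavy stone lid on the rail shelf is propped ajar by a rubber wedge. Work the wedge back out from under it in small tugs of about a centimetre, stopping for half a second after each so that the lid settles by its own weight; do not lift or press the lid yourself. When the lid is shut, lay the wedge the right way up, flat in the shallow tray on the shelf, then press the raised latch lever fully down over the lid, leaving the bowl, tin and clipper where they are.

Things in the scene. Friction and masses are not known exactly. Their poses are not given: they have to be found in the camera images.
- shelf: fixed stainless rail shelf, free-standing on the counter; flat top 190 mm (its x) by 770 mm (its y, from -400 to +370), top surface 140 mm above the origin, which lies at counter height; its yaw differs from run to run. The lid is on its +y part, hinged 340 mm along +y; the wedge is pulled out along the shelf's -y.
- lid_edge (a point): point of the shelf top straight below the middle of the lid's free edge (130 mm along the shelf's +y); axes as the shelf's. Whatever of the wedge lies on its +y side is still under the lid.
- lid_panel (a joint): opening angle in rad of the stone lid (210 mm along y from hinge to free edge, 140 mm along x, 14 mm thick, about 1.2 kg); 0 is shut, with its underside 2 mm above the shelf top; it starts at about 0.08, lying on the wedge, and sinks by itself as the wedge comes out
- wedge_handle (a point): centre, half-way up (17 mm above its underside), of the wedge's square handle block, which is 30 mm wide (x), 35 mm long (y) and 34 mm high. The wedge is 125 mm long, 30 mm wide, flat-bottomed, about 90 g, dark rubber; its +y points from the handle to the thin end, z up. The slope falls from 26 mm at the handle to 4 mm at the thin end over 90 mm. It starts lying on the shelf with its thin end 56 to 66 mm under the lid, and takes about 4 to 12 N to draw.
- wedge_tip (a point): middle of the wedge's thin end, at its underside, 107.5 mm along the wedge's +y from the handle's centre; axes as the wedge's
- tray_in (a point): centre of the inner floor of the shallow aluminium tray fixed on the shelf, 110 mm (its x) by 175 mm (its y) outside, walls 4 mm thick and 10 mm high; it may be at either of two places on the shelf's -y half, the bowl at the other
- latch_lever (a joint): angle in rad of the flat steel latch lever: 0 is fully down, lying level over the lid (its stop); starts raised 0.7 to 0.95; it stays where it is left and takes about 3 N to push down
- latch_pivot (a point): the latch lever's pivot axis, at the shelf's front (-x) edge beside the lid, 28 mm above the shelf top; axes as the shelf's. The lever is 85 mm long from here, 22 mm wide and 9 mm thick; when down it points along the shelf's +x with its upper face 4.5 mm above the pivot; raised, its end swings up about the shelf's y axis. Pushing straight down 40 mm along +x from the pivot closes it.
- wedge: the wedge itself; origin at the middle of its underside, y towards the thin end
- bowl: white ceramic shaving bowl, 90 mm wide, 55 mm high, standing loose on the shelf; origin under its centre
- tin: closed round aluminium tin, 50 mm wide, 31 mm high, loose on the shelf; origin under its centre
- clipper: grey plastic nail clipper, 58 mm long, 12 mm wide, 15 mm high, loose on the shelf; origin under its centre
Not all that is in view belongs to the job. There is more than one size of the wedge; the job needs the largest.

How it is judged:
By the outcome, as a careful person would: the job done as asked, in the order asked, and still so for the second after the job is handed in, with the robot touching nothing.
It also fails if it takes over 61 s, if anything falls off the work surface, if the arm or the gripper's body presses on something with over 40 N, if the wrist force passes 120 N, or if a joint passes its speed limit or range.

## Working session

There is one attempt and no reset: what is moved stays moved. The work goes in short steps, Python scripts to look and compute and a tool call to move; the robot and the scene stay as the last step left them, time stands still between calls to the robot, and variables do not carry over. Pictures are saved under pics/ and viewed, at most 10 in all, crops included, and the job is handed in when it is done.

Besides the shell and the picture viewer there is one more tool, called after "Call:" as name([rows], argument=value, ...), one row to a line, values as JSON. play_rows: Moves the arm, as the interface text tells. Its arguments: {"type":"object","properties":{"motion":{"type":"array","items":{"type":"object","properties":{"linear":{"type":"array","items":{"type":"number"}},"delta_rot":{"type":"array","items":{"type":"number"}},"gripper":{"type":"number"}}}}},"required":["motion"]}

```bash
mkdir -p pics; ls; cat > h.py <<'E'
import numpy as np, cv2
from plant import ctrl
def cam(n):
    p,d=ctrl.read_camera(n); c=ctrl.get_calibration(n)
    R=cv2.Rodrigues(np.array(c["rvec"],float))[0]; return p,d,np.array(c["intrinsics"]),R,np.array(c["tvec"],float).ravel()
def pts(d,K,R,t):
    v,u=np.mgrid[:d.shape[0],:d.shape[1]]
    P=np.stack([(u-K[0,2])/K[0,0]*d,(v-K[1,2])/K[1,1]*d,d],-1)
    return (P-t)@R
def ray(u,v,z,K,R,t):
    r=R.T@np.array([(u-K[0,2])/K[0,0],(v-K[1,2])/K[1,1],1]); o=-R.T@t
    return o+r*(z-o[2])/r[2]
def proj(P,K,R,t):
    q=R@np.array(P)+t; return (K@(q/q[2]))[:2]
E
python3 - <<'E'
from h import *
for n in("top","scene"):
    p,d,K,R,t=cam(n); cv2.imwrite(f"pics/{n}0.png",cv2.resize(p[:,:,::-1],(800,600),interpolation=cv2.INTER_CUBIC))
    np.savez(f"{n}0.npz",p=p,d=d,P=pts(d,K,R,t)); print(n,-R.T@t,K[0,0])
s=ctrl.get_state(); print(s,ctrl.tips_ahead)
E
```

```text
pics
top [0.40941328 0.02562596 1.09777154] 353.4375743950327
scene [ 0.9969363  -0.3858288   0.91102952] 431.75939485146245
{'t': 0.1, 'joints': array([69.35149658, 19.06657782, -3.70603048, 83.70089448,  1.23801352,
       77.34366588, -5.07141161]), 'qd': array([ 0.03629334, -0.12671975, -0.15257278, -0.20387567,  0.0381073 ,
       -0.02559365,  0.02057975]), 'effort': array([ 2.76254257e-03, -6.24541712e+01,  2.49869964e-02, -3.90717638e+01,
       -6.15961477e-02,  3.66423384e-02, -9.22975147e-06]), 'tcp_pos': array([ 0.20702634, -0.58944136,  0.29155525]), 'eef_rot': array([[ 9.43494074e-01,  3.31389054e-01, -4.77768697e-04],
       [ 3.31389391e-01, -9.43493377e-01,  1.14883190e-03],
       [-7.00612848e-05, -1.24224357e-03, -9.99999226e-01]]), 'contact_force': array([-0.08820013, -0.58182831, -0.06046418]), 'ft_torque': array([0.02498627, 0.0117335 , 0.01135373]), 'grip_force': 0.0, 'opening': 0.0872292821177221} 0.0697
```

View pics/top0.png

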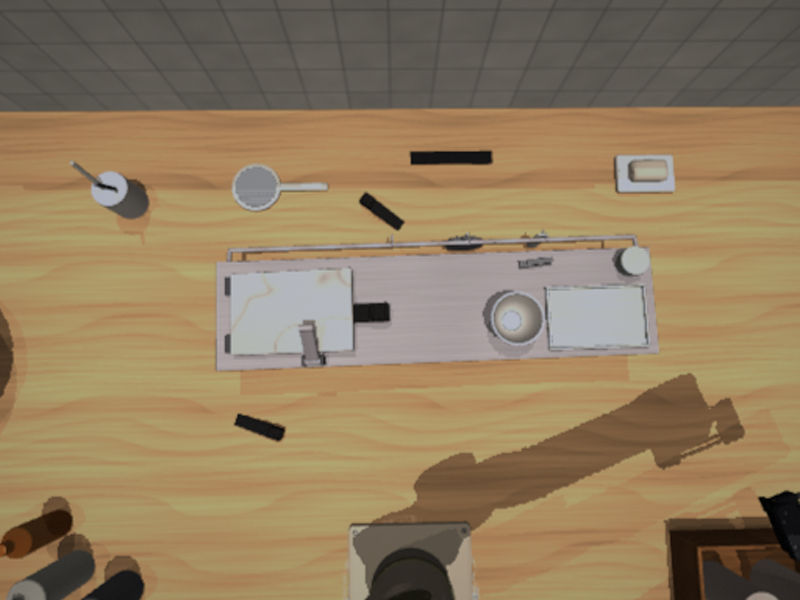

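View pics/scene0.png

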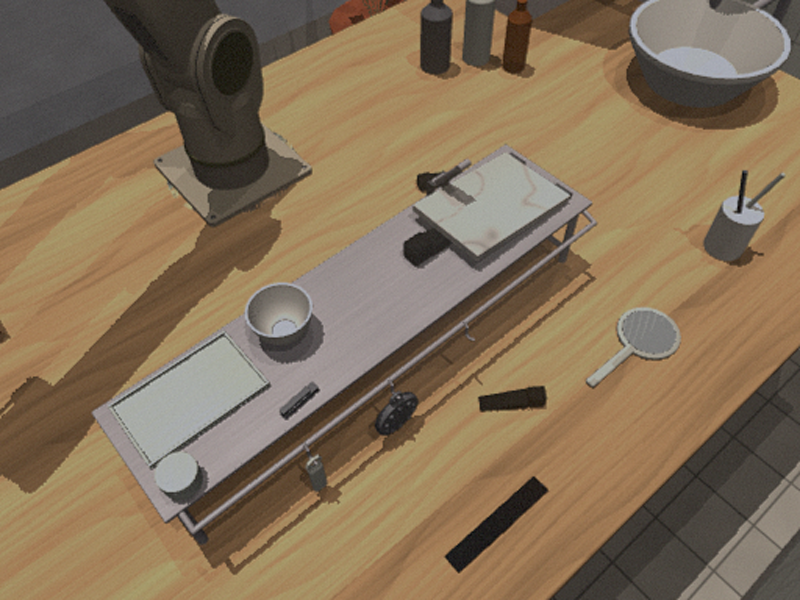

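The wedge is the dark block at about (372,312) in the top view, with its thin end under the lid. Things it could be confused with: the small wedges at (382,211) and (260,427), and the flat black strip at (450,157). The tray is at (596,317), bowl (516,320), tin (633,262), clipper (535,263) and latch (311,345).

```bash
python3 - <<'E'
from h import *
D=np.load("top0.npz"); p,d,P=D["p"],D["d"],D["P"]; hsv=cv2.cvtColor(p,cv2.COLOR_RGB2HSV)
def rect(m,name):
    r=cv2.minAreaRect((P[m][:,:2]*1000).astype(np.float32)); print(name,m.sum(),np.round(r[0],1),np.round(r[1],1),round(r[2],2)); return r
z=P[...,2]; 
M=((z>.133)&(z<.147)).astype(np.uint8); 
n,l,st,_=cv2.connectedComponentsWithStats(cv2.morphologyEx(M,cv2.MORPH_OPEN,np.ones((5,5)))); i=1+np.argmax(st[1:,4])
m=l==i; print("z shelf",np.median(z[m])); r=rect(m,"shelf"); print(cv2.boxPoints(r))
box=cv2.boxPoints(r)
# frame: y axis long
e=[box[1]-box[0],box[2]-box[1]]; y=max(e,key=np.linalg.norm); y=y/np.linalg.norm(y); y=y if y[1]>0 else -y
x=np.array([y[1],-y[0]]); c=np.array(r[0]); o=c+ y*15
print("yaw",np.degrees(np.arctan2(-y[0],y[1])),"origin",o, "x",x,"y",y)
S=np.stack([(P[...,:2]*1000-o)@x,(P[...,:2]*1000-o)@y,z*1000-140],-1)
np.savez("S.npz",o=o,x=x,y=y)
ins=(abs(S[...,0])<97)&(S[...,1]>-402)&(S[...,1]<372)&(S[...,2]>-20)
V=hsv[...,2]
mm=ins&(V<50)&(S[...,1]<140)&(S[...,1]>40)
q=S[mm]; print("dark",mm.sum(),np.percentile(q,[2,50,98],axis=0).round(1))
t=mm&(S[...,2]>28); q=S[t]; print("handle top",t.sum(),q.min(0).round(1),q.max(0).round(1)); rect(t,"h"); 
for nm,a,b in (("tray",-400,-180),):
    g=ins&(S[...,1]<-170)&(S[...,1]>-402)&(S[...,2]>1)
    for lo,hi in((1,7),(7,14),(20,40),(40,60)):
        k=g&(S[...,2]>lo)&(S[...,2]<hi); q=S[k]; 
        if len(q): print(lo,hi,len(q),np.percentile(q,[1,50,99],axis=0).round(0).tolist())
k=ins&(S[...,1]>-250)&(S[...,1]<0)&(S[...,2]>8);
n,l,st,_=cv2.connectedComponentsWithStats(k.astype(np.uint8))
for i in range(1,n):
    if st[i,4]>15: q=S[l==i]; print("obj",st[i,4],q.min(0).round(0),q.max(0).round(0))
k=ins&(S[...,1]>110)&(S[...,2]>45); q=S[k]; print("lever",len(q),q.min(0).round(0),q.max(0).round(0),np.median(q,0).round(0))
k=ins&(S[...,1]>110)&(S[...,2]>8)&(S[...,2]<45)&(V>120); q=S[k]; print("lid",len(q),q.min(0).round(0),q.max(0).round(0))
im=p[180:230,200:260,::-1]; cv2.imwrite("pics/c1.png",cv2.resize(im,None,fx=10,fy=10,interpolation=cv2.INTER_CUBIC))
E
```

```text
z shelf 0.13856403749362495
shelf 10990 [ 513.7 -147.2] [190.2 581. ] 1.3
[[ 411.9809   141.08789]
 [ 425.18854 -439.7849 ]
 [ 615.34955 -435.46112]
 [ 602.1419   145.41168]]
yaw 1.3025429 origin [ 513.32424659 -132.19049168] x [0.99974155 0.0227317 ] y [-0.0227317   0.99974155]Traceback (most recent call last):
  File "<stdin>", line 19, in <module>
    return _quantile_unchecked(
        a, q, axis, out, overwrite_input, method, keepdims, weights)
    return _ureduce(a,
                    func=_quantile_ureduce_func,
    ...<5 lines>...
                    overwrite_input=overwrite_input,
                    method=method)
    r = func(a, **kwargs)
    result = _quantile(arr,
                       quantiles=q,
    ...<2 lines>...
                       out=out,
                       weights=wgt)
    slices_having_nans = np.isnan(arr[-1, ...])
                                  ~~~^^^^^^^^^
IndexError: index -1 is out of bounds for axis 0 with size 0
```

```bash
python3 - <<'E'
from h import *
D=np.load("top0.npz"); p,d,P=D["p"],D["d"],D["P"]; hsv=cv2.cvtColor(p,cv2.COLOR_RGB2HSV)
z=P[...,2]; V=hsv[...,2]
a=np.array([425.19,-439.78]);b=np.array([615.35,-435.46]); x=(b-a)/np.linalg.norm(b-a); y=np.array([-x[1],x[0]])
o=(a+b)/2+400*y; np.savez("S.npz",o=o,x=x,y=y); print("o",o,"x",x)
S=np.stack([(P[...,:2]*1000-o)@x,(P[...,:2]*1000-o)@y,z*1000-140],-1)
ins=(abs(S[...,0])<97)&(S[...,1]>-405)&(S[...,1]<375)&(S[...,2]>-20)
def rep(k,nm):
    q=S[k]
    if len(q): print(nm,len(q),np.percentile(q,[1,50,99],axis=0).round(0).tolist())
rep(ins&(S[...,1]>340),"end")
mm=ins&(V<60)&(S[...,1]<145)&(S[...,1]>20); rep(mm,"dark")
t=mm&(S[...,2]>28); rep(t,"handle top")
if t.sum()>5: print(cv2.minAreaRect(S[t][:,:2].astype(np.float32)))
g=ins&(S[...,1]<-170)
for lo,hi in((1,7),(7,14),(20,40),(40,60)): rep(g&(S[...,2]>lo)&(S[...,2]<hi),("tray",lo,hi))
k=ins&(S[...,1]<40)&(S[...,2]>6)
n,l,st,_=cv2.connectedComponentsWithStats(k.astype(np.uint8))
for i in range(1,n):
    if st[i,4]>15: rep(l==i,"obj")
k=ins&(S[...,1]>110)&(S[...,2]>45); rep(k,"lever")
k=ins&(S[...,1]>110)&(S[...,2]>8)&(S[...,2]<45)&(V>120); rep(k,"lid")
im=p[180:240,190:270,::-1]; cv2.imwrite("pics/c1.png",cv2.resize(im,None,fx=8,fy=8,interpolation=cv2.INTER_CUBIC))
E
```

```text
o [511.18525943 -37.72317895] x [0.99974205 0.02271185]
end 659 [[-94.0, 341.0, -6.0], [-1.0, 356.0, -1.0], [93.0, 368.0, 12.0]]
dark 262 [[-22.0, 72.0, 15.0], [-7.0, 101.0, 29.0], [8.0, 131.0, 36.0]]
handle top 138 [[-22.0, 72.0, 29.0], [-7.0, 88.0, 32.0], [8.0, 103.0, 37.0]]
((-7.061675071716309, 88.17664337158203), (31.73200035095215, 29.427345275878906), 87.74803161621094)
('tray', 1, 7) 1897 [[-82.0, -379.0, 1.0], [-26.0, -291.0, 3.0], [69.0, -193.0, 7.0]]
('tray', 7, 14) 267 [[-82.0, -378.0, 7.0], [13.0, -265.0, 9.0], [78.0, -173.0, 14.0]]
('tray', 20, 40) 357 [[-49.0, -380.0, 21.0], [59.0, -351.0, 29.0], [89.0, -170.0, 39.0]]
('tray', 40, 60) 94 [[-59.0, -186.0, 40.0], [-27.0, -179.0, 51.0], [0.0, -171.0, 57.0]]
obj 311 [[42.0, -380.0, 8.0], [64.0, -354.0, 28.0], [89.0, -333.0, 32.0]]
obj 80 [[65.0, -217.0, 6.0], [72.0, -188.0, 12.0], [78.0, -163.0, 17.0]]
obj 27 [[24.0, -308.0, 6.0], [26.0, -276.0, 8.0], [27.0, -252.0, 11.0]]
obj 37 [[18.0, -378.0, 6.0], [25.0, -351.0, 8.0], [27.0, -316.0, 11.0]]
obj 784 [[-71.0, -184.0, 6.0], [-25.0, -154.0, 27.0], [12.0, -100.0, 57.0]]
obj 40 [[-81.0, -380.0, 6.0], [-58.0, -376.0, 8.0], [-24.0, -361.0, 11.0]]
obj 21 [[-68.0, -208.0, 6.0], [-47.0, -207.0, 8.0], [-34.0, -204.0, 10.0]]
obj 50 [[-82.0, -293.0, 6.0], [-80.0, -248.0, 8.0], [-74.0, -205.0, 12.0]]
obj 29 [[-83.0, -352.0, 6.0], [-81.0, -330.0, 9.0], [-79.0, -312.0, 11.0]]
lever 181 [[-75.0, 189.0, 46.0], [-51.0, 200.0, 77.0], [-30.0, 211.0, 100.0]]
lid 3919 [[-82.0, 134.0, 13.0], [1.0, 239.0, 23.0], [68.0, 339.0, 33.0]]
```

View pics/c1.png

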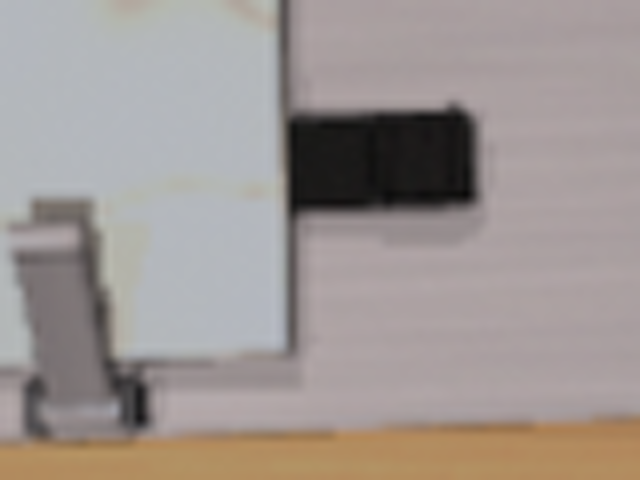

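The crop confirms the choice: a dark handle block with its slope running under the lid edge, square to the shelf. Handle centre is at about (0.502, 0.050) and the tray centre at about shelf (-27,-292). Moving.

Call:
play_rows([
  {"linear": [0.42, 0.9, 0], "delta_rot": [0, 0, 0.5], "gripper": 1},
  {"linear": [0.42, 0.9, 0], "delta_rot": [0, 0, 0.5], "gripper": 1},
  {"linear": [0.42, 0.9, 0], "delta_rot": [0, 0, 0.5], "gripper": 1},
  {"linear": [0.42, 0.9, 0], "delta_rot": [0, 0, 0.5], "gripper": 1},
  {"linear": [0.42, 0.9, 0], "delta_rot": [0, 0, 0.5], "gripper": 1},
  {"linear": [0.42, 0.9, 0], "delta_rot": [0, 0, 0.5], "gripper": 1},
  {"linear": [0.42, 0.9, 0], "delta_rot": [0, 0, 0.5], "gripper": 1},
  {"linear": [0.42, 0.9, 0], "delta_rot": [0, 0, 0.5], "gripper": 1},
  {"linear": [0.42, 0.9, 0], "delta_rot": [0, 0, 0.5], "gripper": 1},
  {"linear": [0.42, 0.9, 0], "delta_rot": [0, 0, 0.5], "gripper": 1},
  {"linear": [0.42, 0.9, 0], "delta_rot": [0, 0, 0.5], "gripper": 1},
  {"linear": [0.42, 0.9, 0], "delta_rot": [0, 0, 0.5], "gripper": 1},
])

```text
t: 1.6
tcp_pos: [0.4594, -0.0482, 0.2922]
eef_rot: [[0.182, 0.983, 0.0], [0.983, -0.182, -0.0], [-0.0, 0.0, -1.0]]
contact_force: [1.3, -1.3, 0.3]
opening: 0.0874
grip_force: 0.0
```

Call:
play_rows([
  {"linear": [0.285, 0.655, 0], "delta_rot": [0, 0, 0.4], "gripper": 1},
  {"linear": [0.285, 0.655, 0], "delta_rot": [0, 0, 0.4], "gripper": 1},
  {"linear": [0.285, 0.655, 0], "delta_rot": [0, 0, 0.38], "gripper": 1},
  {"linear": [0, 0, -0.4], "delta_rot": [0, 0, 0], "gripper": 1},
  {"linear": [0, 0, -0.4], "delta_rot": [0, 0, 0], "gripper": 1},
  {"linear": [0, 0, -0.4], "delta_rot": [0, 0, 0], "gripper": 1},
  {"linear": [0, 0, -0.2], "delta_rot": [0, 0, 0], "gripper": 1},
  {"linear": [0, 0, -0.1], "delta_rot": [0, 0, 0], "gripper": 1},
  {"linear": [0, 0, 0], "delta_rot": [0, 0, 0], "gripper": 1},
  {"linear": [0, 0, 0], "delta_rot": [0, 0, 0], "gripper": 1},
])

```text
t: 2.85
tcp_pos: [0.5022, 0.0486, 0.2179]
eef_rot: [[-0.02, 1.0, 0.001], [1.0, 0.02, -0.0], [-0.0, 0.001, -1.0]]
contact_force: [0.5, 0.6, 0.3]
opening: 0.0871
grip_force: 0.0
```

```bash
python3 - <<'E'
from h import *
p,d,K,R,t=cam("scene"); cv2.imwrite("pics/s1.png",cv2.resize(p[80:230,220:420,::-1],(800,600),interpolation=cv2.INTER_CUBIC))
E
```

```text
(no output)
```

View pics/s1.png

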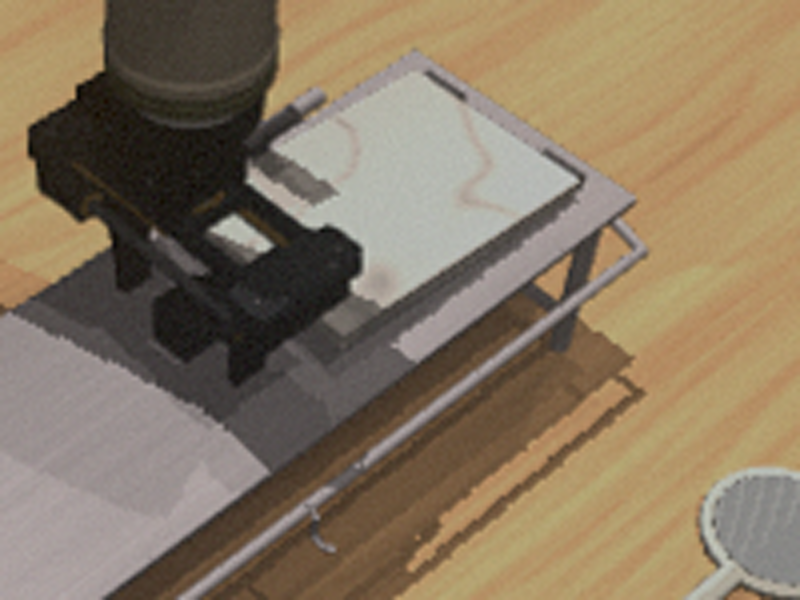

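The fingers straddle the handle block (crop about (190,320)) clear of the lid. Closing.

Call:
play_rows([
  {"linear": [0, 0.03, -0.04], "delta_rot": [0, 0, 0], "gripper": 0},
  {"linear": [0, 0, 0], "delta_rot": [0, 0, 0], "gripper": -0.3},
  {"linear": [0, 0, 0], "delta_rot": [0, 0, 0], "gripper": -1},
  {"linear": [0, 0, 0], "delta_rot": [0, 0, 0], "gripper": -1},
  {"linear": [0, 0, 0], "delta_rot": [0, 0, 0], "gripper": -1},
  {"linear": [0, 0, 0], "delta_rot": [0, 0, 0], "gripper": -1},
])

```text
t: 3.65
tcp_pos: [0.5019, 0.05, 0.2153]
eef_rot: [[-0.02, 1.0, 0.0], [1.0, 0.02, 0.0], [0.0, 0.0, -1.0]]
contact_force: [0.4, -0.1, 0.5]
opening: 0.0353
grip_force: 0.0
```

Call:
play_rows([
  {"linear": [0, 0, 0], "delta_rot": [0, 0, 0], "gripper": -1},
  {"linear": [0, 0, 0], "delta_rot": [0, 0, 0], "gripper": -1},
  {"linear": [0, 0, 0], "delta_rot": [0, 0, 0], "gripper": -1},
])

```text
t: 4.03
tcp_pos: [0.5022, 0.0498, 0.2153]
eef_rot: [[-0.02, 1.0, 0.001], [1.0, 0.02, -0.0], [-0.0, 0.001, -1.0]]
contact_force: [4.9, -1.9, -1.6]
opening: 0.0296
grip_force: 29.9
```

Gripped. Now the tugs, 1 cm each with 5 still rows after.

Call:
play_rows([
  {"linear": [0.005, -0.2, 0], "delta_rot": [0, 0, 0], "gripper": -1},
  {"linear": [0, 0, 0], "delta_rot": [0, 0, 0], "gripper": -1},
  {"linear": [0, 0, 0], "delta_rot": [0, 0, 0], "gripper": -1},
  {"linear": [0, 0, 0], "delta_rot": [0, 0, 0], "gripper": -1},
  {"linear": [0, 0, 0], "delta_rot": [0, 0, 0], "gripper": -1},
  {"linear": [0, 0, 0], "delta_rot": [0, 0, 0], "gripper": -1},
])

```text
t: 4.78
tcp_pos: [0.5018, 0.0407, 0.2153]
eef_rot: [[-0.021, 1.0, -0.001], [1.0, 0.021, 0.0], [0.0, -0.001, -1.0]]
contact_force: [-2.1, 5.1, 2.7]
opening: 0.0297
grip_force: 29.8
```

Call:
play_rows([
  {"linear": [0, 0, 0], "delta_rot": [0, 0, 0], "gripper": -1},
  {"linear": [0.005, -0.2, 0], "delta_rot": [0, 0, 0], "gripper": -1},
  {"linear": [0, 0, 0], "delta_rot": [0, 0, 0], "gripper": -1},
  {"linear": [0, 0, 0], "delta_rot": [0, 0, 0], "gripper": -1},
  {"linear": [0, 0, 0], "delta_rot": [0, 0, 0], "gripper": -1},
  {"linear": [0, 0, 0], "delta_rot": [0, 0, 0], "gripper": -1},
  {"linear": [0, 0, 0], "delta_rot": [0, 0, 0], "gripper": -1},
  {"linear": [0, 0, 0], "delta_rot": [0, 0, 0], "gripper": -1},
  {"linear": [0.005, -0.2, 0], "delta_rot": [0, 0, 0], "gripper": -1},
  {"linear": [0, 0, 0], "delta_rot": [0, 0, 0], "gripper": -1},
  {"linear": [0, 0, 0], "delta_rot": [0, 0, 0], "gripper": -1},
  {"linear": [0, 0, 0], "delta_rot": [0, 0, 0], "gripper": -1},
])

```text
t: 6.28
tcp_pos: [0.5027, 0.02, 0.2153]
eef_rot: [[-0.02, 1.0, 0.0], [1.0, 0.02, -0.0], [-0.0, 0.0, -1.0]]
contact_force: [0.7, 2.9, 1.4]
opening: 0.03
grip_force: 29.8
```

Call:
play_rows([
  {"linear": [0, 0, 0], "delta_rot": [0, 0, 0], "gripper": -1},
  {"linear": [0, 0, 0], "delta_rot": [0, 0, 0], "gripper": -1},
  {"linear": [0, 0, 0], "delta_rot": [0, 0, 0], "gripper": -1},
  {"linear": [0.005, -0.2, 0], "delta_rot": [0, 0, 0], "gripper": -1},
  {"linear": [0, 0, 0], "delta_rot": [0, 0, 0], "gripper": -1},
  {"linear": [0, 0, 0], "delta_rot": [0, 0, 0], "gripper": -1},
  {"linear": [0, 0, 0], "delta_rot": [0, 0, 0], "gripper": -1},
  {"linear": [0, 0, 0], "delta_rot": [0, 0, 0], "gripper": -1},
  {"linear": [0, 0, 0], "delta_rot": [0, 0, 0], "gripper": -1},
  {"linear": [0, 0, 0], "delta_rot": [0, 0, 0], "gripper": -1},
])

```text
t: 7.52
tcp_pos: [0.5029, 0.0102, 0.2153]
eef_rot: [[-0.02, 1.0, -0.0], [1.0, 0.02, 0.0], [0.0, -0.0, -1.0]]
contact_force: [-1.1, 4.7, 3.0]
opening: 0.0299
grip_force: 29.8
```

```bash
cat > lid.py <<'E'
from h import *
f=np.load("S.npz"); p,d,K,R,t=cam("top"); P=pts(d,K,R,t); hsv=cv2.cvtColor(p,cv2.COLOR_RGB2HSV)
S=np.stack([(P[...,:2]*1000-f["o"])@f["x"],(P[...,:2]*1000-f["o"])@f["y"],P[...,2]*1000-140],-1)
k=(S[...,0]>0)&(S[...,0]<65)&(S[...,1]>150)&(S[...,1]<330)&(S[...,2]>5)&(S[...,2]<45)
q=S[k]; A=np.polyfit(q[:,1],q[:,2],1); print("lid angle",-A[0],"z at 135",np.polyval(A,135),"at 340",np.polyval(A,340))
E
python3 lid.py
```

```text
lid angle 0.036090090243389814 z at 135 21.58778296093023 at 340 14.18931446103532
```

Call:
play_rows([
  {"linear": [0.005, -0.2, 0], "delta_rot": [0, 0, 0], "gripper": -1},
  {"linear": [0, 0, 0], "delta_rot": [0, 0, 0], "gripper": -1},
  {"linear": [0, 0, 0], "delta_rot": [0, 0, 0], "gripper": -1},
  {"linear": [0, 0, 0], "delta_rot": [0, 0, 0], "gripper": -1},
  {"linear": [0, 0, 0], "delta_rot": [0, 0, 0], "gripper": -1},
  {"linear": [0, 0, 0], "delta_rot": [0, 0, 0], "gripper": -1},
  {"linear": [0, 0, 0], "delta_rot": [0, 0, 0], "gripper": -1},
  {"linear": [0.005, -0.2, 0], "delta_rot": [0, 0, 0], "gripper": -1},
  {"linear": [0, 0, 0], "delta_rot": [0, 0, 0], "gripper": -1},
  {"linear": [0, 0, 0], "delta_rot": [0, 0, 0], "gripper": -1},
  {"linear": [0, 0, 0], "delta_rot": [0, 0, 0], "gripper": -1},
  {"linear": [0, 0, 0], "delta_rot": [0, 0, 0], "gripper": -1},
])

```text
t: 9.07
tcp_pos: [0.5034, -0.0098, 0.2153]
eef_rot: [[-0.02, 1.0, 0.0], [1.0, 0.02, 0.0], [0.0, 0.0, -1.0]]
contact_force: [-0.6, 4.3, 4.5]
opening: 0.03
grip_force: 29.8
```

Call:
play_rows([
  {"linear": [0, 0, 0], "delta_rot": [0, 0, 0], "gripper": -1},
  {"linear": [0, 0, 0], "delta_rot": [0, 0, 0], "gripper": -1},
  {"linear": [0.005, -0.2, 0], "delta_rot": [0, 0, 0], "gripper": -1},
  {"linear": [0, 0, 0], "delta_rot": [0, 0, 0], "gripper": -1},
  {"linear": [0, 0, 0], "delta_rot": [0, 0, 0], "gripper": -1},
  {"linear": [0, 0, 0], "delta_rot": [0, 0, 0], "gripper": -1},
  {"linear": [0, 0, 0], "delta_rot": [0, 0, 0], "gripper": -1},
  {"linear": [0, 0, 0], "delta_rot": [0, 0, 0], "gripper": -1},
  {"linear": [0, 0, 0], "delta_rot": [0, 0, 0], "gripper": -1},
  {"linear": [0.005, -0.2, 0], "delta_rot": [0, 0, 0], "gripper": -1},
  {"linear": [0, 0, 0], "delta_rot": [0, 0, 0], "gripper": -1},
  {"linear": [0, 0, 0], "delta_rot": [0, 0, 0], "gripper": -1},
])

```text
t: 10.58
tcp_pos: [0.504, -0.0303, 0.2153]
eef_rot: [[-0.02, 1.0, 0.0], [1.0, 0.02, -0.0], [-0.0, 0.0, -1.0]]
contact_force: [0.6, -0.8, 3.5]
opening: 0.0297
grip_force: 29.8
```

Call:
play_rows([
  {"linear": [0, 0, 0], "delta_rot": [0, 0, 0], "gripper": -1},
  {"linear": [0, 0, 0], "delta_rot": [0, 0, 0], "gripper": -1},
  {"linear": [0, 0, 0], "delta_rot": [0, 0, 0], "gripper": -1},
  {"linear": [0, 0, 0], "delta_rot": [0, 0, 0], "gripper": -1},
])

```text
t: 11.08
tcp_pos: [0.5039, -0.0302, 0.2153]
eef_rot: [[-0.02, 1.0, 0.0], [1.0, 0.02, -0.0], [-0.0, 0.0, -1.0]]
contact_force: [0.6, -4.2, 5.0]
opening: 0.0299
grip_force: 29.8
```

```bash
python3 lid.py; python3 - <<'E'
from h import *
p,d,K,R,t=cam("scene"); cv2.imwrite("pics/s2.png",cv2.resize(p[80:230,200:400,::-1],(800,600),interpolation=cv2.INTER_CUBIC))
E
```

```text
lid angle 0.000276571642639269 z at 135 14.128309510458536 at 340 14.071612323717485
```

View pics/s2.png

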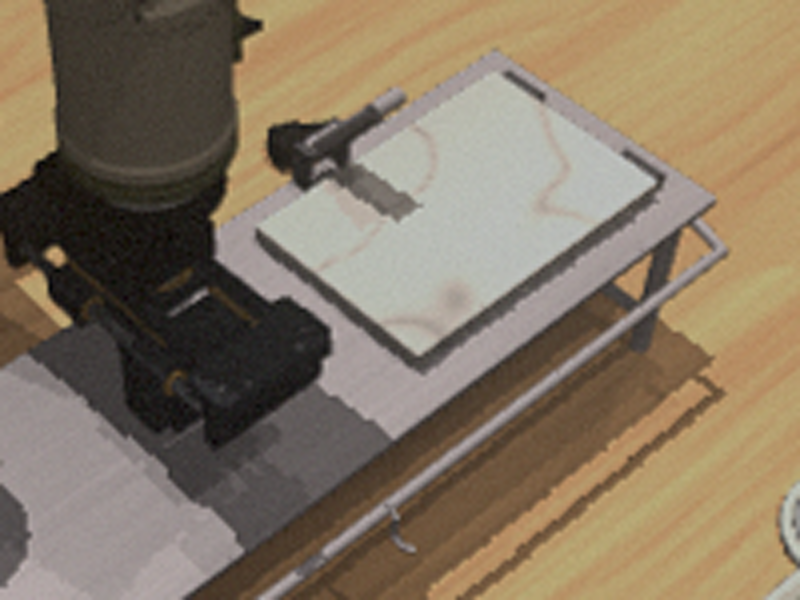

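The lid lies level (angle ≈ 0) with its free edge at crop (420,365). The wedge tip should be about 15 mm clear of it. One more tug, then lift and carry over the bowl.

Call:
play_rows([
  {"linear": [0.005, -0.2, 0], "delta_rot": [0, 0, 0], "gripper": -1},
  {"linear": [0, 0, 0], "delta_rot": [0, 0, 0], "gripper": -1},
  {"linear": [0, 0, 0], "delta_rot": [0, 0, 0], "gripper": -1},
  {"linear": [0, 0, 0], "delta_rot": [0, 0, 0], "gripper": -1},
  {"linear": [0, 0, 0], "delta_rot": [0, 0, 0], "gripper": -1},
  {"linear": [0, 0, 0], "delta_rot": [0, 0, 0], "gripper": -1},
  {"linear": [0, 0, 0.3], "delta_rot": [0, 0, 0], "gripper": -1},
  {"linear": [0, 0, 0.5], "delta_rot": [0, 0, 0], "gripper": -1},
  {"linear": [0, 0, 0.5], "delta_rot": [0, 0, 0], "gripper": -1},
  {"linear": [0, 0, 0.5], "delta_rot": [0, 0, 0], "gripper": -1},
])

```text
t: 12.42
tcp_pos: [0.5038, -0.0394, 0.3064]
eef_rot: [[-0.021, 1.0, -0.001], [1.0, 0.021, 0.001], [0.001, -0.001, -1.0]]
contact_force: [0.5, -0.5, -1.6]
opening: 0.0296
grip_force: 29.8
```

Call:
play_rows([
  {"linear": [-0.03, -0.5, 0], "delta_rot": [0, 0, 0], "gripper": -1},
  {"linear": [-0.03, -0.7, 0], "delta_rot": [0, 0, 0], "gripper": -1},
  {"linear": [-0.03, -0.8, 0], "delta_rot": [0, 0, 0], "gripper": -1},
  {"linear": [-0.03, -0.8, 0], "delta_rot": [0, 0, 0], "gripper": -1},
  {"linear": [-0.03, -0.8, 0], "delta_rot": [0, 0, 0], "gripper": -1},
  {"linear": [-0.03, -0.8, 0], "delta_rot": [0, 0, 0], "gripper": -1},
  {"linear": [-0.03, -0.8, 0], "delta_rot": [0, 0, 0], "gripper": -1},
  {"linear": [-0.03, -0.8, 0], "delta_rot": [0, 0, 0], "gripper": -1},
  {"linear": [-0.03, -0.5, 0], "delta_rot": [0, 0, 0], "gripper": -1},
  {"linear": [0, -0.2, 0], "delta_rot": [0, 0, 0], "gripper": -1},
  {"linear": [0, 0, 0], "delta_rot": [0, 0, 0], "gripper": -1},
  {"linear": [0, 0, 0], "delta_rot": [0, 0, 0], "gripper": -1},
])

```text
t: 13.92
tcp_pos: [0.4913, -0.3732, 0.3055]
eef_rot: [[-0.022, 1.0, 0.0], [1.0, 0.022, 0.001], [0.001, 0.0, -1.0]]
contact_force: [-0.3, 0.9, -1.0]
opening: 0.0299
grip_force: 29.8
```

```bash
python3 lid.py; python3 - <<'E'
from h import *
p,d,K,R,t=cam("scene"); cv2.imwrite("pics/s3.png",cv2.resize(p[130:370,30:350,::-1],(800,600),interpolation=cv2.INTER_CUBIC))
E
```

```text
lid angle -0.00026635893018434476 z at 135 14.075968460900665 at 340 14.130572041588454
```

View pics/s3.png

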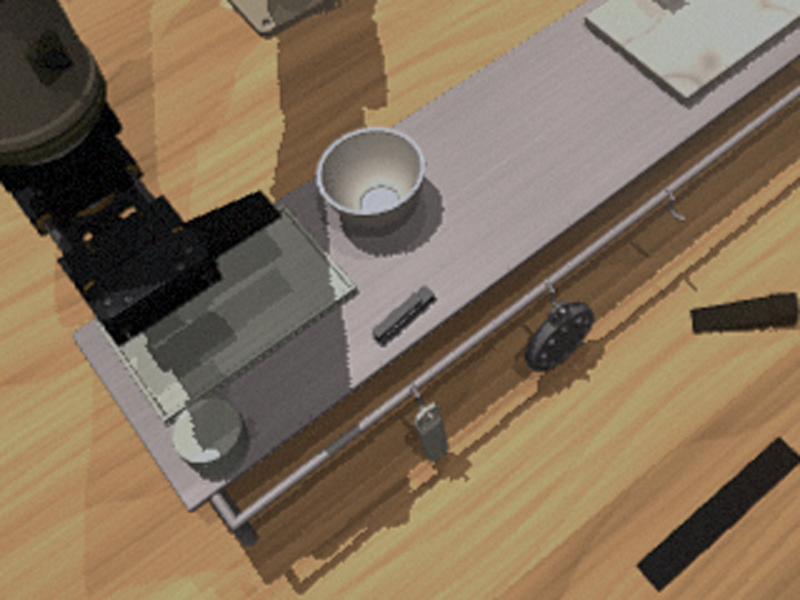

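The wedge is held level above the tray at crop (200,260), and nothing else has moved. Lowering.

Call:
play_rows([
  {"linear": [-0.01, -0.03, -0.5], "delta_rot": [0, 0, 0], "gripper": -1},
  {"linear": [0, 0, -0.5], "delta_rot": [0, 0, 0], "gripper": -1},
  {"linear": [0, 0, -0.4], "delta_rot": [0, 0, 0], "gripper": -1},
  {"linear": [0, 0, -0.2], "delta_rot": [0, 0, 0], "gripper": -1},
  {"linear": [0, 0, -0.08], "delta_rot": [0, 0, 0], "gripper": -1},
  {"linear": [0, 0, 0], "delta_rot": [0, 0, 0], "gripper": -1},
  {"linear": [0, 0, 0], "delta_rot": [0, 0, 0], "gripper": -1},
])

```text
t: 14.9
tcp_pos: [0.4905, -0.3766, 0.222]
eef_rot: [[-0.02, 1.0, 0.001], [1.0, 0.02, -0.001], [-0.001, 0.001, -1.0]]
contact_force: [0.4, -0.6, -1.0]
opening: 0.0296
grip_force: 29.8
```

Call:
play_rows([
  {"linear": [0, 0, -0.04], "delta_rot": [0, 0, 0], "gripper": -1},
  {"linear": [0, 0, -0.03], "delta_rot": [0, 0, 0], "gripper": -1},
  {"linear": [0, 0, 0], "delta_rot": [0, 0, 0], "gripper": -1},
  {"linear": [0, 0, 0], "delta_rot": [0, 0, 0], "gripper": -1},
])

```text
t: 15.4
tcp_pos: [0.4904, -0.3766, 0.2193]
eef_rot: [[-0.02, 1.0, 0.001], [1.0, 0.02, -0.001], [-0.001, 0.001, -1.0]]
contact_force: [-3.2, 1.9, 9.7]
opening: 0.0294
grip_force: 29.8
```

Call:
play_rows([
  {"linear": [0, 0, 0], "delta_rot": [0, 0, 0], "gripper": 0.1},
  {"linear": [0, 0, 0], "delta_rot": [0, 0, 0], "gripper": 0.1},
  {"linear": [0, 0, 0], "delta_rot": [0, 0, 0], "gripper": 0.1},
  {"linear": [0, 0, 0.2], "delta_rot": [0, 0, 0], "gripper": 0.1},
  {"linear": [0, 0, 0.5], "delta_rot": [0, 0, 0], "gripper": 0.1},
  {"linear": [0, 0, 0.6], "delta_rot": [0, 0, 0], "gripper": 0.1},
  {"linear": [0, 0, 0.6], "delta_rot": [0, 0, 0], "gripper": -1},
  {"linear": [0, 0.8, 0.2], "delta_rot": [0, 0, 0], "gripper": -1},
  {"linear": [0, 0.8, 0], "delta_rot": [0, 0, 0], "gripper": -1},
  {"linear": [0, 0.8, 0], "delta_rot": [0, 0, 0], "gripper": -1},
  {"linear": [0, 0.8, 0], "delta_rot": [0, 0, 0], "gripper": -1},
  {"linear": [0, 0.8, 0], "delta_rot": [0, 0, 0], "gripper": -1},
])

```text
t: 16.9
tcp_pos: [0.4901, -0.175, 0.3236]
eef_rot: [[-0.02, 1.0, 0.001], [1.0, 0.02, -0.001], [-0.001, 0.001, -1.0]]
contact_force: [0.3, 0.8, 0.7]
opening: 0.0019
grip_force: 0.0
```

```bash
cat > fin.py <<'E'
from h import *
import sys
f=np.load("S.npz"); p,d,K,R,t=cam("top"); P=pts(d,K,R,t); V=p.max(2)
S=np.stack([(P[...,:2]*1000-f["o"])@f["x"],(P[...,:2]*1000-f["o"])@f["y"],P[...,2]*1000-140],-1)
k=(V<60)&(S[...,0]>-90)&(S[...,0]<35)&(S[...,1]>-395)&(S[...,1]<-200)&(S[...,2]<60)
q=S[k]; print("wedge",len(q),np.percentile(q,[2,50,98],axis=0).round(0).tolist(),cv2.minAreaRect(q[:,:2].astype(np.float32)))
for lo in range(-360,-220,20):
    a=q[(q[:,1]>lo)&(q[:,1]<lo+20)]; print(lo,len(a),np.median(a[:,2]).round(1) if len(a) else "")
k=(S[...,1]>170)&(S[...,1]<230)&(S[...,0]<0)&(S[...,0]>-105)&(S[...,2]>20)
q=S[k]; print("lever",len(q),np.percentile(q,[1,50,99],axis=0).round(0).tolist())
p2=cam("scene")[0]; cv2.imwrite(sys.argv[1],cv2.resize(p2[60:330,40:400,::-1],(800,600),interpolation=cv2.INTER_CUBIC))
E
python3 fin.py pics/s4.png
```

```text
Traceback (most recent call last):
  File "fin.py", line 6, in <module>
    q=S[k]; print("wedge",len(q),np.percentile(q,[2,50,98],axis=0).round(0).tolist(),cv2.minAreaRect(q[:,:2].astype(np.float32)))
                                 ~~~~~~~~~~~~~^^^^^^^^^^^^^^^^^^^^
IndexError: index -1 is out of bounds for axis 0 with size 0
```

```bash
python3 - <<'E'
from h import *
p2=cam("scene")[0]; cv2.imwrite("pics/s4.png",cv2.resize(p2[60:330,40:400,::-1],(800,600),interpolation=cv2.INTER_CUBIC))
E
```

```text
(no output)
```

View pics/s4.png

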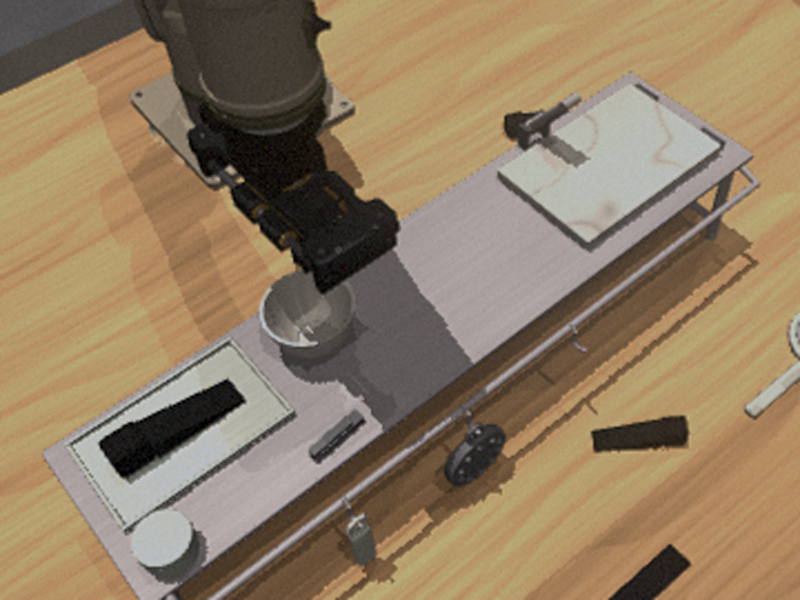

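The wedge lies upright and flat in the tray at crop (170,430); bowl, tin and clipper are unmoved. Next is the latch: push point at world (0.458, 0.161), with the TCP ending at about z 0.242.

Call:
play_rows([
  {"linear": [-0.08, 0.8, 0.1], "delta_rot": [0, 0, 0], "gripper": -1},
  {"linear": [-0.08, 0.85, 0], "delta_rot": [0, 0, 0], "gripper": -1},
  {"linear": [-0.08, 0.85, 0], "delta_rot": [0, 0, 0], "gripper": -1},
  {"linear": [-0.08, 0.85, 0], "delta_rot": [0, 0, 0], "gripper": -1},
  {"linear": [-0.08, 0.85, 0], "delta_rot": [0, 0, 0], "gripper": -1},
  {"linear": [-0.08, 0.85, 0], "delta_rot": [0, 0, 0], "gripper": -1},
  {"linear": [-0.08, 0.85, 0], "delta_rot": [0, 0, 0], "gripper": -1},
  {"linear": [-0.08, 0.8, 0], "delta_rot": [0, 0, 0], "gripper": -1},
  {"linear": [0, 0, 0], "delta_rot": [0, 0, 0], "gripper": -1},
  {"linear": [0, 0, 0], "delta_rot": [0, 0, 0], "gripper": -1},
])

```text
t: 18.25
tcp_pos: [0.4585, 0.1577, 0.328]
eef_rot: [[-0.02, 1.0, 0.0], [1.0, 0.02, -0.0], [-0.0, 0.0, -1.0]]
contact_force: [0.5, -0.1, 0.4]
opening: 0.0007
grip_force: 0.0
```

Down 80 mm of the 86, slowly, with a 3 mm y correction.

Call:
play_rows([
  {"linear": [0, 0.06, -0.1], "delta_rot": [0, 0, 0], "gripper": -1},
  {"linear": [0, 0, -0.2], "delta_rot": [0, 0, 0], "gripper": -1},
  {"linear": [0, 0, -0.2], "delta_rot": [0, 0, 0], "gripper": -1},
  {"linear": [0, 0, -0.2], "delta_rot": [0, 0, 0], "gripper": -1},
  {"linear": [0, 0, -0.2], "delta_rot": [0, 0, 0], "gripper": -1},
  {"linear": [0, 0, -0.2], "delta_rot": [0, 0, 0], "gripper": -1},
  {"linear": [0, 0, -0.2], "delta_rot": [0, 0, 0], "gripper": -1},
  {"linear": [0, 0, -0.2], "delta_rot": [0, 0, 0], "gripper": -1},
  {"linear": [0, 0, -0.1], "delta_rot": [0, 0, 0], "gripper": -1},
  {"linear": [0, 0, 0], "delta_rot": [0, 0, 0], "gripper": -1},
])

```text
t: 19.5
tcp_pos: [0.4578, 0.1615, 0.2472]
eef_rot: [[-0.02, 1.0, -0.001], [1.0, 0.02, -0.0], [-0.0, -0.001, -1.0]]
contact_force: [-0.2, 0.5, 0.3]
opening: 0.0007
grip_force: 0.0
```

Call:
play_rows([
  {"linear": [0, 0, -0.04], "delta_rot": [0, 0, 0], "gripper": -1},
  {"linear": [0, 0, -0.04], "delta_rot": [0, 0, 0], "gripper": -1},
  {"linear": [0, 0, -0.04], "delta_rot": [0, 0, 0], "gripper": -1},
  {"linear": [0, 0, 0], "delta_rot": [0, 0, 0], "gripper": -1},
  {"linear": [0, 0, 0], "delta_rot": [0, 0, 0], "gripper": -1},
])

```text
t: 20.12
tcp_pos: [0.4584, 0.1616, 0.2425]
eef_rot: [[-0.02, 1.0, 0.001], [1.0, 0.02, -0.0], [-0.0, 0.001, -1.0]]
contact_force: [-2.5, -1.5, 10.3]
opening: 0.0003
grip_force: 5.0
```

Call:
play_rows([
  {"linear": [0, 0, -0.02], "delta_rot": [0, 0, 0], "gripper": -1},
  {"linear": [0, 0, 0], "delta_rot": [0, 0, 0], "gripper": -1},
  {"linear": [0, 0, 0], "delta_rot": [0, 0, 0], "gripper": -1},
])

```text
t: 20.5
tcp_pos: [0.4585, 0.1617, 0.2424]
eef_rot: [[-0.02, 1.0, 0.001], [1.0, 0.02, -0.001], [-0.001, 0.001, -1.0]]
contact_force: [-6.8, -2.8, 20.2]
opening: 0.0004
grip_force: 10.1
```

The lever is at its stop: 20 N and no further travel. Retreating up and sideways so I can check.

Call:
play_rows([
  {"linear": [0, 0, 0.1], "delta_rot": [0, 0, 0], "gripper": -1},
  {"linear": [0, 0, 0.5], "delta_rot": [0, 0, 0], "gripper": -1},
  {"linear": [0, 0, 0.8], "delta_rot": [0, 0, 0], "gripper": -1},
  {"linear": [0, 0, 0.8], "delta_rot": [0, 0, 0], "gripper": -1},
  {"linear": [0, -0.7, 0.2], "delta_rot": [0, 0, 0], "gripper": -1},
  {"linear": [0, -0.7, 0], "delta_rot": [0, 0, 0], "gripper": -1},
  {"linear": [0, -0.7, 0], "delta_rot": [0, 0, 0], "gripper": -1},
  {"linear": [0, -0.7, 0], "delta_rot": [0, 0, 0], "gripper": -1},
  {"linear": [0, 0, 0], "delta_rot": [0, 0, 0], "gripper": -1},
  {"linear": [0, 0, 0], "delta_rot": [0, 0, 0], "gripper": -1},
])

```text
t: 21.75
tcp_pos: [0.458, 0.0222, 0.3606]
eef_rot: [[-0.021, 1.0, -0.0], [1.0, 0.021, 0.0], [0.0, -0.0, -1.0]]
contact_force: [-0.3, 0.9, -0.4]
opening: 0.0002
grip_force: 0.0
```

```bash
python3 lid.py; python3 fin.py pics/s5.png
```

```text
lid angle 0.0013259002548856522 z at 135 14.441851687409034 at 340 14.170042135157477
wedge 524 [[-42.0, -349.0, 5.0], [-28.0, -295.0, 21.0], [-14.0, -233.0, 39.0]] ((-27.257808685302734, -291.624755859375), (120.90924835205078, 30.928224563598633), 88.61309051513672)
-360 46 36.5
-340 102 35.7
-320 90 24.3
-300 82 19.9
-280 81 15.5
-260 83 10.5
-240 40 7.0
lever 331 [[-91.0, 182.0, 26.0], [-54.0, 200.0, 30.0], [-2.0, 218.0, 35.0]]
```

View pics/s5.png

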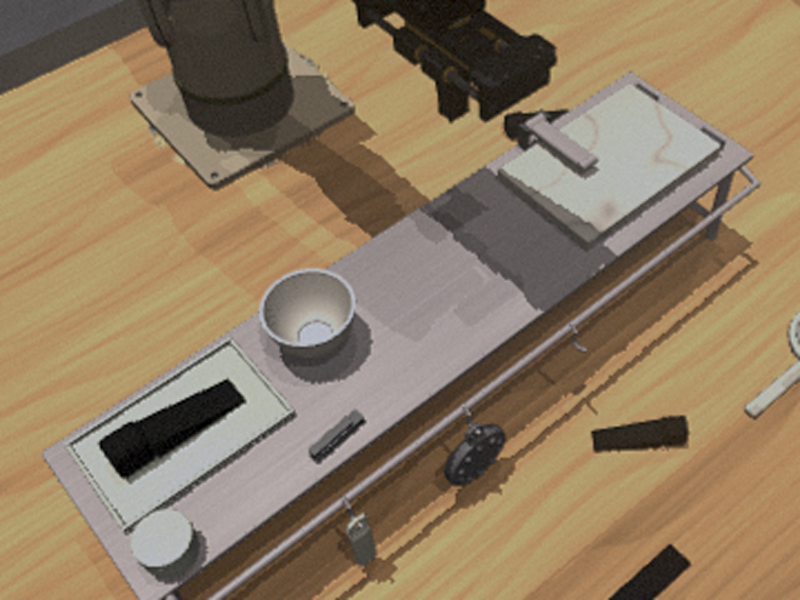

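The lever lies level over the shut lid at (560,145). The wedge is flat and centred in the tray at (170,430), and the bowl, tin and clipper are unmoved. Handing in.

```bash
python3 -c "
from plant import ctrl
print(ctrl.close_job())"
```

```text
the job is handed in; nothing more can be done
None
```

The job is done and handed in at about 22 s: the wedge came out in nine 1 cm tugs, the lid shut under its own weight, the wedge lies flat and upright in the tray, and the latch is down at its stop; the bowl, tin and clipper look unmoved in the last picture.

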